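Seat the green glaze disc in the reader and take a reading

ROBOT

A 7-joint arm with a two-finger parallel gripper is mounted at the origin on the work surface. World frame = base frame: x ahead of the robot, y to its left, z up, the work surface at z = 0. Lengths are in mm, angles in rad, forces in N, time in s.
With the tool pointing down it reaches from about 350 to 900 mm from the base axis. Payload 8.1 kg.
Tool frame: the origin (TCP) lies on the centre line of the jaws, within the pads' length; the fingertips stand 22 mm ahead of it and the grasp point (between the pads) lies 3 mm ahead of it; z points along the fingers, y is the direction in which the jaws open and shut (so a half turn about z gives the same grasp; the last joint's range is limited). The gripper opens to 92 mm and grips with 3 to 60 N. Pads are 19 mm wide; open, the fingers measure 130 mm over their backs; the gripper's body (75 mm by 190 mm) begins 47 mm behind the grasp point.
Start: joints at [1.002, 0.434, 0.025, 1.573, -0.012, 1.134, -0.075], TCP at [280.691, -558.438, 248.742] pointing down, gripper open.
Joint ranges: [-2.62, 2.62], [-0.44, 2.09], [-1.27, 1.32], [0.08, 2.57], [-1.32, 4.46], [0.12, 2], [-2.74, 2.74]. Speed limits (rad/s): [2.22, 2.22, 3.01, 3.01, 3.14, 3.14, 3.14].

INTERFACE

Orientations are given as a rotation vector (axis times angle).
In Python, from cell import bot, viewer, recognise gives the robot as it stands. The module is installed in compiled form; this text tells all that it offers.
- The arm moves only by the tool jog_arm, never from a script. Its argument "steps" is a list of rows, each a list of 2 entries, a list of its own where there are three numbers: the shift along the world's x, y, z as a fraction of full scale, then the turn, a rotation vector about the world's x, y, z as a fraction of full scale. A call has 1 to 20 rows; each row shifts and turns the pose as measured when the row begins; what a row does not reach is not made up. Full scale, the value 1, is 120 mm for a shift and 180 degrees for a turn. A row lasts 1/10 s, in which the tool goes at most 50 mm and 8.59 degrees, less where a joint would pass 70% of its speed; a pose out of reach is approached as far as the arm can. A call with a number of a shift or a turn outside -1 to 1 is refused whole. A call with a gripper value outside its range is refused whole. "hand" is the opening, from 0 (shut) to 1 (fully open), set as the call begins (left out, the last holds). The fingers move at their own pace and stop on an object; "force" is the grip in N (left out, the last holds). Time passes only in rows, so rows that do not move let the fingers close. It gives the time, the measured TCP pose, the force and the opening at its end, in the units of the state.
- bot.get_state(): the state, without advancing time (a new reading comes with each control period).
- viewer.read_camera(name): name is "side" or "top" or "wrist"; returns the picture (400x640x3 uint8, red, green, blue); there is no depth.
- viewer.camera_params(name): a dict with "intrinsics" (3x3 intrinsics, pixels), "extrinsics" (4x4, takes a point from world to camera coordinates). Camera axes: x right, y up, looking along -z (the intrinsics and any distortion apply to the point x, -y, -z); pixel columns grow to the right and rows downward; lengths in mm; the calibration is good to about 2 mm. A picture is of the moment at which its call begins: read the wrist's pose just before it. camera_params takes no time and is no camera call; for the wrist camera it gives the pose at the moment of the call.
- bot.hand_in(): hands the job in, once; it reports no verdict.
Trained networks look in the newest picture that a camera, given by its name, has taken for a name from the list of things; names that differ only in an ending like _2 or _b are one class to them, and where a whole thing is asked for, a point or a joint stands for the part that bears it (a point fixed in the world has none). Each returns a list of dicts, best first, with "conf" (0 to 1); they miss things now and then, are a little off and sometimes report something else, mostly with a low value. They report only what shows in the picture. A call takes as long as a camera call. They do not tell look-alikes from the thing itself.
- recognise(thing, camera): "extent" ([left, top, width, height] in pixels, round what is visible of it).
The state is a dict: "time_s": time; "qpos": joint angles; "joint_velocities": joint speeds; "joint_torque": joint torques, N m; "eef_pos": TCP position; "tool_rot": TCP orientation; "contact_force": force on the tool from outside, world axes, zero at the start; "torque": the same for the moment, N m; "opening": opening from 0.0 (shut) to 1.0 (fully open).
Only numpy, scipy, OpenCV 4.12 (cv2) and the standard library are available. Lean on these libraries where they do the work, as an engineer would, in place of code of your own. Each camera call takes 0.05 s, during which the arm holds its last target.

TASK

Two fired glaze discs lie on the deck of the glaze reader. Without picking it up, push the green disc across the deck and over the rim of the round cell until it drops in and lies flat and fully home, then press the red button all the way down to take the reading, and let it go. Leave the white disc and everything else on the bench where it is, and do not press the button before the green disc is seated.

Things in the scene. Friction and masses are not known exactly. Their poses are not given: they have to be found in the camera images.
- reader: Glaze reader, fixed to the bench, grey. Its level deck is 190 mm (its own x) by 350 mm (its own y), its top 40 mm above the bench. Origin: on the bench under the centre of the deck, straight below the cell; z up, x points away from the robot at yaw 0. A white display strip, 55 mm wide and 350 mm long, joins the deck's +x side (its own x from 95 to 150 mm) and stands about 46 mm above the bench.
- cell (a point): Centre of the floor of the round cell (recess) in the middle of the deck, ringed by a yellow painted line that is flat. The cell is 66 mm in diameter and 8 mm deep, its floor 32 mm above the bench, its rim edge bevelled 1 mm; there is no raised lip.
- green_disc: Loose green glazed ceramic disc, 60 mm in diameter, 8 mm thick, about 40 to 80 g. Origin: centre of its underside; z up. It starts flat on the deck beside the cell, to one side of it along the reader's y (either side), with the white disc at the other side. Seated in the cell, its top is flush with the deck.
- white_disc: Loose white glazed disc of the same size, on the deck at the other side of the cell; to be left alone. Origin: centre of its underside.
- read_button (a joint): Travel of the red push button in m: 0 released, 0.006 fully down. A spring brings it back up; about 5 N pushes it fully down, moving straight down.
- read_button_top (a point): Centre of the top of the red button, 36 mm in diameter, 22 mm above the bench when released; it stands by itself in a fixed black housing (52 mm in diameter, 12 mm high) on the bench, to the left or right of the reader. It is pressed straight down.
- glaze_jar: Loose glaze jar with black cap, 64 mm in diameter, 85 mm high, at the other side of the reader from the button. Origin: centre of its underside. Leave alone.
- vase_a: Loose white butterfly vase, 118 mm high, within 85 mm of its axis, at the back left. Origin: centre of its underside. Leave alone.
- vase_b: Loose white butterfly vase like the other, at the back right. Origin: centre of its underside. Leave alone.
- bear: Loose plaster bear figurine, 95 mm high, 54 mm wide, on the right. Origin: centre of its underside. Leave alone.
- bisque_cup: Loose terracotta cup, 76 mm in diameter, 75 mm high, on the left. Origin: centre of its underside. Leave alone.
- glaze_brush: Loose glaze brush, 180 mm long, lying on the bench at the near right. Origin: about its middle, at its underside. Leave alone.
There are look-alikes about, which are no part of the job. Of the things that look like the green_disc, the middle-sized one is meant. Several things look just like the part that bears read_button: the one meant starts farthest to the robot's right.

How it is judged:
By the outcome, as a careful person would: the job done as asked, in the order asked, and still so for the second after the job is handed in, with the robot touching nothing.
It also fails if it takes over 51 s, if anything falls off the work surface, if the arm or the gripper's body presses on something with over 40 N, if the wrist force passes 120 N, or if a joint passes its speed limit or range.

## Working session

There is one attempt and no reset: what is moved stays moved. The work goes in short steps, Python scripts to look and compute and a tool call to move; the robot and the scene stay as the last step left them, time stands still between calls to the robot, and variables do not carry over. Pictures are saved under pics/ and viewed, and the job is handed in when it is done.

Besides the shell and the picture viewer there is one more tool, called after "Request:" in YAML: its name, and indented under it one key for each argument. jog_arm: Moves the arm, as the interface text tells. Its arguments: {"type":"object","properties":{"steps":{"type":"array","items":{"type":"array"}},"hand":{"type":"number"},"force":{"type":"number"}},"required":["steps"]}

```bash
mkdir -p pics; cat > h.py <<'E'
import numpy as np,cv2
from cell import bot,viewer,recognise
def save(cam,n):
    im=viewer.read_camera(cam); cv2.imwrite(f'pics/{n}.png',im[:,:,::-1]); return im
def ray(cam,u,v,z,P=None):
    P=P or viewer.camera_params(cam); K=np.array(P['intrinsics']);E=np.array(P['extrinsics'])
    d=np.linalg.solve(K,[u,v,1.]); d=np.array([d[0],-d[1],-d[2]])
    R=E[:3,:3];t=E[:3,3]; c=-R.T@t; w=R.T@d
    return c+w*(z-c[2])/w[2]
def proj(cam,p,P=None):
    P=P or viewer.camera_params(cam); K=np.array(P['intrinsics']);E=np.array(P['extrinsics'])
    q=E[:3,:3]@np.array(p)+E[:3,3]; q=K@[q[0],-q[1],-q[2]]; return q[:2]/q[2]
E
python3 - <<'E'
from h import *
for c in ['top','side']:
    save(c,c+'0')
    for t in ['green_disc','white_disc','read_button','reader']:
        print(c,t,[(round(r['conf'],2),np.round(r['extent'],1).tolist()) for r in recognise(t,c)])
s=bot.get_state();print(s['time_s'],s['eef_pos'],s['tool_rot'],s['contact_force'])
for k,v in viewer.camera_params('top').items():print(k,v)
E
```

```text
top green_disc [(0.79, [401.5, 103.2, 26.7, 22.3]), (0.65, [354.2, 166.4, 20.9, 21.0]), (0.55, [377.5, 113.4, 14.0, 16.8])]
top white_disc [(0.56, [292.1, 184.6, 19.7, 23.8])]
top read_button [(0.67, [408.9, 283.7, 12.7, 13.8]), (0.43, [422.7, 200.3, 11.8, 11.9]), (0.23, [264.3, 128.0, 131.5, 105.5])]
top reader [(0.95, [268.9, 129.1, 123.2, 102.4])]
side green_disc [(0.7, [323.5, 157.7, 18.4, 7.5])]
side white_disc [(0.49, [303.2, 209.5, 25.6, 12.2])]
side read_button [(0.59, [399.7, 178.2, 10.4, 8.8]), (0.49, [155.0, 207.6, 41.3, 61.8]), (0.33, [420.2, 194.1, 15.4, 32.9]), (0.16, [206.0, 249.3, 31.1, 43.3])]
side reader [(0.65, [263.0, 169.9, 121.1, 79.5])]
0.5 [ 280.66803751 -558.41382882  248.67581146] [-3.05673265e+00 -7.24903164e-01  9.59297280e-05] [ 0.14017856 -0.18818192  0.20713509]
intrinsics [[404.05704424   0.         319.35852431]
 [  0.         404.05704424 200.51002185]
 [  0.           0.           1.        ]]
extrinsics [[-3.46360217e-02 -9.99386682e-01  5.15807807e-03  5.86569697e+00]
 [ 9.77664188e-01 -3.28117254e-02  2.07596065e-01 -4.79171880e+02]
 [-2.07299497e-01  1.22331700e-02  9.78201037e-01 -1.20795690e+03]
 [ 0.00000000e+00  0.00000000e+00  0.00000000e+00  1.00000000e+00]]
```

View pics/top0.png

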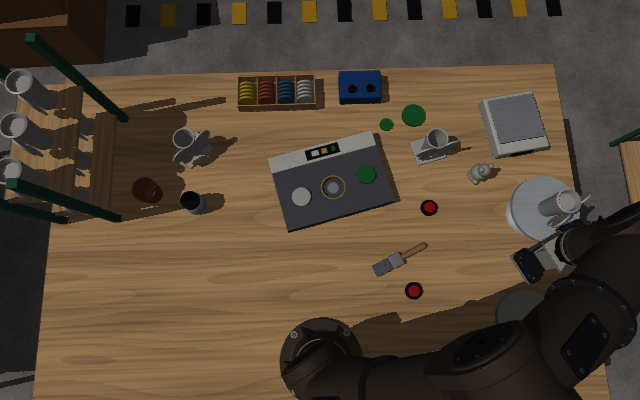

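View pics/side0.png

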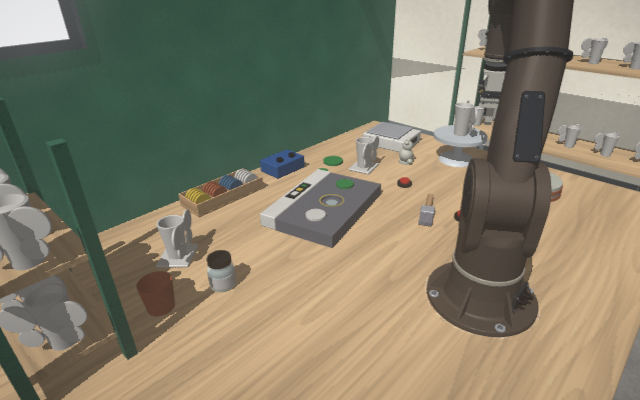

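The top view shows the deck disc (green) at (366,174), cell ring at (333,187), white disc at (301,197), and buttons at (429,208) and (414,290). Next I measure their positions.

```bash
cat > m.py <<'E'
from h import *
def blobs(im,kind,mina=20):
    h=cv2.cvtColor(im,cv2.COLOR_RGB2HSV)
    if kind=='g': m=cv2.inRange(h,(50,110,40),(80,255,255))
    if kind=='r': m=cv2.inRange(h,(0,190,60),(6,255,255))|cv2.inRange(h,(174,190,60),(180,255,255))
    if kind=='y': m=cv2.inRange(h,(20,90,60),(35,255,255))
    n,l,s,c=cv2.connectedComponentsWithStats(m)
    return [(c[i],s[i],np.argwhere(l==i)[:,::-1]) for i in range(1,n) if s[i][4]>=mina]
E
python3 - <<'E'
from m import *
im=cv2.imread('pics/top0.png')[:,:,::-1].copy()
P=viewer.camera_params('top')
for k,z in [('g',48),('r',22)]:
    for c,s,_ in blobs(im,k):print(k,c.round(1),s,ray('top',*c,z,P).round(1),ray('top',*c,8,P).round(1))
for n,(u,v,z) in dict(cell=(333,187,40),cA=(268,157,46),cB=(377,132,46),cC=(397,201,40),cD=(289,231,40),white=(301.5,197,48),b1=(429,208,22),b2=(414,290.5,22)).items(): print(n,ray('top',u,v,z,P).round(1))
big=cv2.resize(im[120:240,255:450],None,fx=4,fy=4,interpolation=cv2.INTER_CUBIC);cv2.imwrite('pics/crop0.png',big[:,:,::-1])
E
```

```text
g [29.9 36.9] [25 33 11  9 82] [1080.9  953.2   48. ] [1108.9  983.9    8. ]
g [412.9 114.9] [402 104  23  23 392] [ 755.5 -326.1   48. ] [ 773.  -336.9    8. ]
g [385.8 124.1] [380 118  13  13 127] [ 726.3 -235.3   48. ] [ 742.8 -243.1    8. ]
g [614.1 141.7] [609 138  12   8  28] [ 641.8 -969.4   48. ] [  655.5 -1001.      8. ]
g [365.6 174.1] [357 165  19  19 275] [ 560.1 -159.7   48. ] [ 571.2 -165.1    8. ]
g [ 11.4 182.6] [  5 178  13  10 102] [569.4 953.   48. ] [580.8 983.7   8. ]
r [429.1 206.7] [424 202  11  11  93] [ 453.2 -358.9   22. ] [ 455.8 -362.9    8. ]
r [413.8 290.4] [408 285  12  12 106] [ 195.7 -288.7   22. ] [ 195.4 -292.     8. ]
cell [523.5 -55.2  40. ]
cA [627.6 148.6  46. ]
cB [ 700.8 -205.3   46. ]
cC [ 471.5 -254.4   40. ]
cD [388.2  86.5  40. ]
white [492.7  44.9  48. ]
b1 [ 449.1 -358.2   22. ]
b2 [ 195.4 -289.2   22. ]
```

View pics/crop0.png

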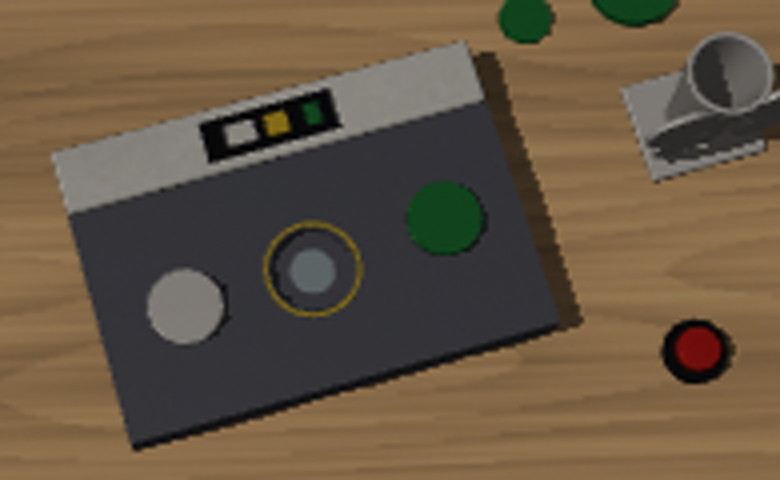

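Disc (60 mm across) is at about (560,-160) and the cell at about (524,-55). The right-hand button is at about (453,-359). I'll move above the area behind the disc with the jaws across the push direction, narrowed to about 30 mm so that two fingertips push the disc.

Request:
jog_arm:
  steps:
    - [[0.1, 0.12, 0.05], [0, 0, 0.03]]
    - [[0.25, 0.29, 0.05], [0, 0, 0.045]]
    - [[0.25, 0.29, 0], [0, 0, 0.045]]
    - [[0.25, 0.29, 0], [0, 0, 0.045]]
    - [[0.25, 0.29, 0], [0, 0, 0.045]]
    - [[0.25, 0.29, 0], [0, 0, 0.045]]
    - [[0.25, 0.29, 0], [0, 0, 0.045]]
    - [[0.25, 0.29, 0], [0, 0, 0.045]]
    - [[0.25, 0.29, 0], [0, 0, 0.045]]
    - [[0.25, 0.29, 0], [0, 0, 0.045]]
  hand: 0.33
  force: 30

```text
time_s: 1.5
eef_pos: [563.9, -225.2, 262.8]
tool_rot: [1.863, 2.518, -0.003]
contact_force: [0.3, -0.4, 0.3]
opening: 0.331
```

```bash
python3 - <<'E'
from m import *
P=viewer.camera_params('wrist');im=save('wrist','w1')
im2=save('top','top1')
import pickle;pickle.dump(P,open('P1.pkl','wb'))
print(-np.array(P['extrinsics'])[:3,:3].T@np.array(P['extrinsics'])[:3,3])
s=bot.get_state();print(s['eef_pos'],s['tool_rot'])
for k,z in [('g',48),('r',22),('y',40)]:
    for c,st,pts in blobs(im,k,60):print(k,c.round(1),st,ray('wrist',*c,z,P).round(1))
E
```

```text
[ 541.75870152 -154.72695187  397.71188447]
[ 567.02222569 -218.87237259  262.79548166] [1.85238969 2.52693625 0.005313  ]
g [436.1  62.5] [428  57  17  12 193] [648.9 -59.9  48. ]
g [331.9 126.5] [ 307  101   51   52 2043] [ 559.  -159.5   48. ]
g [433.6 220.8] [419 207  31  29 699] [ 720.2 -233.4   48. ]
r [ 31.7 140.2] [ 15 127  34  28 756] [ 200.2 -287.6   22. ]
r [217.9 232.4] [208 230  21   5  78] [ 451.4 -342.9   22. ]
y [328.7  35.2] [294   0  71  61 493] [526.3 -67.1  40. ]
y [440.7  32.4] [431  23  20  20 346] [644.1 -28.   40. ]
y [627.8 174.1] [618 164  21  21 227] [ 934.9 -105.7   40. ]
y [262.1 275.1] [258 250  12  51 339] [ 527.2 -379.    40. ]
y [379.1 274.9] [372 250  13  51 330] [ 683.1 -331.4   40. ]
y [362.4 315.6] [ 190  310  304   11 2119] [ 682.9 -401.2   40. ]
y [489.2 392.2] [478 385  24  13 213] [ 924.9 -478.5   40. ]
```

View pics/w1.png

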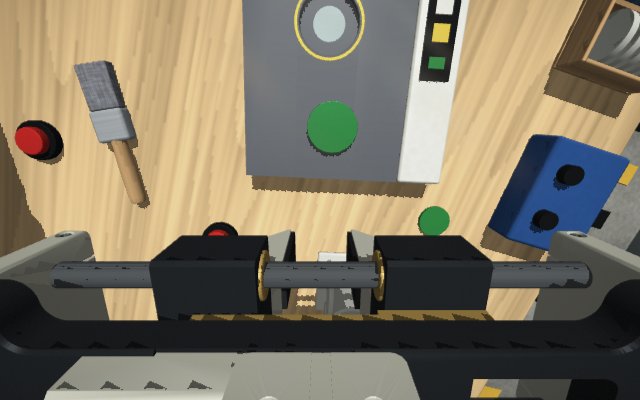

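View pics/top1.png

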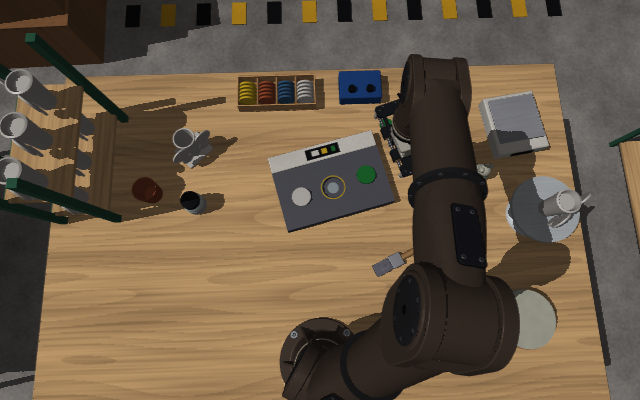

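Wrist view: the disc shows at (332,127) and the ring centre near (329,24), with part of the ring cut off. The disc position agrees with the top view within about 1 mm. I'll fit the ring in both views.

```bash
python3 - <<'E'
from m import *
import pickle
from scipy.optimize import least_squares
P={'wrist':pickle.load(open('P1.pkl','rb')),'top':viewer.camera_params('top')}
for cam,f,ku in [('wrist','w1',(328,35)),('top','top0',(333,187))]:
    im=cv2.imread(f'pics/{f}.png')[:,:,::-1].copy()
    b=[x for x in blobs(im,'y',3) if np.hypot(*(x[0]-ku))<(35 if cam=='wrist' else 15)]
    pts=np.vstack([x[2] for x in b]); w=np.array([ray(cam,u,v,40,P[cam])[:2] for u,v in pts])
    r=least_squares(lambda p:np.hypot(*(w-p[:2]).T)-p[2],[524,-55,35],loss='soft_l1').x
    print(cam,len(pts),r.round(1),np.std(np.hypot(*(w-r[:2]).T)-r[2]).round(2))
    g=[x for x in blobs(im,'g',100) if np.hypot(*(ray(cam,*x[0],48,P[cam])[:2]-[560,-160]))<15]
    w=np.array([ray(cam,u,v,48,P[cam])[:2] for u,v in g[0][2]]);c=cv2.minEnclosingCircle(w.astype(np.float32));print(c)
E
```

```text
wrist 493 [522.6 -54.3  37.1] 0.98
((559.3839721679688, -160.1424102783203), 29.610511779785156)
top 104 [524.4 -54.2  37. ] 1.36
((559.6920166015625, -159.4150848388672), 30.665678024291992)
```

```bash
python3 - <<'E'
from m import *
P=viewer.camera_params('top')
for u,v,z in [(437,138,118),(423,140,110),(411,141,5),(418,163,5),(458,150,5),(450,145,60),(480,172,60)]: print(u,v,z,ray('top',u,v,z,P).round(0))
E
```

```text
437 138 118 [ 647. -375.  118.]
423 140 110 [ 645. -334.  110.]
411 141 5 [ 681. -324.    5.]
418 163 5 [ 604. -341.    5.]
458 150 5 [ 645. -477.    5.]
450 145 60 [ 644. -433.   60.]
480 172 60 [ 552. -518.   60.]
```

Request:
jog_arm:
  steps:
    - [[0.1, 0.04, -0.1], [0, 0, 0.008]]
    - [[0, 0, -0.25], [0, 0, 0]]
    - [[0, 0, -0.25], [0, 0, 0]]
    - [[0, 0, 0], [0, 0, 0]]
    - [[0, 0, 0], [0, 0, 0]]

```text
time_s: 2.1
eef_pos: [581.4, -214.1, 187.1]
tool_rot: [1.817, 2.551, 0.006]
contact_force: [0.2, -0.0, 0.0]
opening: 0.331
```

Request:
jog_arm:
  steps:
    - [[-0.02, 0, -0.3], [0, 0, 0]]
    - [[0, 0, -0.3], [0, 0, 0]]
    - [[0, 0, -0.2], [0, 0, 0]]
    - [[0, 0, 0], [0, 0, 0]]
    - [[0, 0, 0], [0, 0, 0]]

```text
time_s: 2.6
eef_pos: [583.3, -217.7, 95.9]
tool_rot: [1.816, 2.538, 0.01]
contact_force: [-0.1, -0.1, 0.4]
opening: 0.329
```

Request:
jog_arm:
  steps:
    - [[-0.03, 0.01, -0.12], [0, 0, 0]]
    - [[0, 0, -0.08], [0, 0, 0]]
    - [[0, 0, -0.03], [0, 0, 0]]
    - [[0, 0, 0], [0, 0, 0]]
    - [[0, 0, 0], [0, 0, 0]]

```text
time_s: 3.1
eef_pos: [584.8, -218.7, 75.6]
tool_rot: [1.812, 2.527, 0.015]
contact_force: [-0.8, 0.2, -0.3]
opening: 0.328
```

Request:
jog_arm:
  steps:
    - [[-0.04, 0.02, -0.06], [0, 0, 0]]
    - [[-0.04, 0.02, -0.04], [0, 0, 0]]
    - [[-0.02, 0.01, -0.03], [0, 0, 0]]

```text
time_s: 3.4
eef_pos: [574.9, -213.3, 62.3]
tool_rot: [1.808, 2.522, 0.017]
contact_force: [-4.7, -1.1, 41.8]
opening: 0.328
```

Contact with the deck (42 N upward) at tip height of about 40, so the deck height is confirmed. I'll lift a little and remove the 2° tilt.

Request:
jog_arm:
  steps:
    - [[0.01, -0.01, 0.05], [0.007, 0.01, 0]]
    - [[0, 0, 0.0], [0.004, 0.005, 0]]

```text
time_s: 3.6
eef_pos: [575.6, -213.8, 68.9]
tool_rot: [-1.818, -2.537, -0.018]
contact_force: [0.3, -0.6, 0.1]
opening: 0.328
```

```bash
python3 - <<'E'
from m import *
P=viewer.camera_params('wrist');im=save('wrist','w2')
s=bot.get_state();print(s['time_s'],s['eef_pos'],s['tool_rot'],s['contact_force'])
for k,z in [('g',48),('y',40)]:
    for c,st,pts in blobs(im,k,60):print(k,c.round(1),st,ray('wrist',*c,z,P).round(1))
E
```

```text
3.65 [ 575.21384201 -213.8395867    68.21562234] [-1.81709587 -2.53546321 -0.01773695] [ 0.18388216  0.64634468 -0.27331114]
g [562.8  17.3] [ 541    2   44   32 1085] [648.1 -60.6  48. ]
g [323.4 151. ] [ 269   96  109  111 9346] [ 558.7 -159.    48. ]
g [508.6 308.9] [486 295  47  26 964] [ 699.6 -213.9   48. ]
g [492.1 388.7] [470 379  47  19 779] [ 718.2 -272.5   48. ]
y [322.2   2.3] [294   0  58   7 278] [534.3 -89.3  40. ]
y [262.4 275.4] [258 250  12  51 349] [ 547.6 -245.9   40. ]
y [378.9 275.1] [372 250  12  51 343] [ 617.5 -221.9   40. ]
y [359.9 315.8] [ 190  310  304   11 2254] [ 616.6 -253.5   40. ]
```

View pics/w2.png

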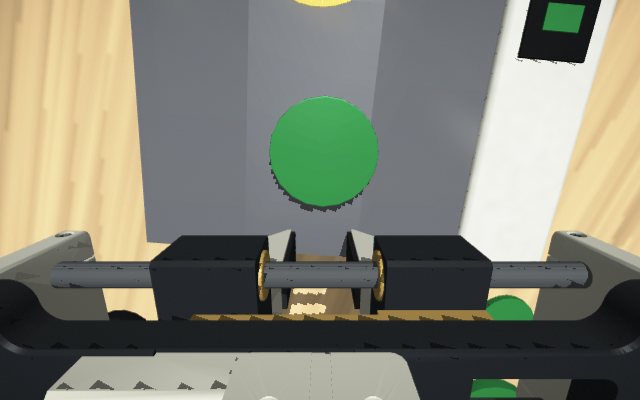

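Wrist view: the disc is unmoved at (323,151), centred between the fingers, and the ring shows at the top. I'll lower to 65 and push in part-steps.

Request:
jog_arm:
  steps:
    - [[0.01, 0.0, -0.03], [0, 0, 0]]
    - [[-0.03, 0.1, 0], [0, 0, 0]]
    - [[-0.04, 0.1, 0], [0, 0, 0]]
    - [[-0.04, 0.1, 0], [0, 0, 0]]

```text
time_s: 4.05
eef_pos: [561.8, -177.2, 62.5]
tool_rot: [-1.822, -2.534, -0.017]
contact_force: [0.4, -3.4, 2.8]
opening: 0.333
```

Request:
jog_arm:
  steps:
    - [[-0.02, 0.06, 0.03], [0, 0, 0]]
    - [[-0.04, 0.1, 0.01], [0, 0, 0]]
    - [[-0.03, 0.1, 0.01], [0, 0, 0]]
    - [[-0.03, 0.1, 0.01], [0, 0, 0]]

```text
time_s: 4.45
eef_pos: [544.2, -127.5, 70.0]
tool_rot: [-1.816, -2.534, -0.016]
contact_force: [-0.2, 0.4, -0.3]
opening: 0.33
```

```bash
python3 - <<'E'
from m import *
P=viewer.camera_params('wrist');im=save('wrist','w3')
s=bot.get_state();print(s['time_s'],s['eef_pos'],s['tool_rot'],s['contact_force'])
for k,z in [('g',48),('y',40)]:
    for c,st,pts in blobs(im,k,60)[:2]:print(k,c.round(1),st,ray('wrist',*c,z,P).round(1))
E
```

```text
4.5 [ 543.75351375 -124.52737779   70.25906782] [-1.81201567 -2.53566022 -0.01770299] [-0.80369258  1.68284116  0.58629025]
g [320.3 186.5] [ 268  135  105  104 8460] [532.1 -91.9  48. ]
g [532.  197.9] [514 187  37  23 693] [647.7 -59.5  48. ]
y [326.8  89.5] [ 257   39  138  128 1992] [518.6 -41.3  40. ]
y [546.3 144.8] [ 526  127   42   37 1201] [646.5 -29.1  40. ]
```

View pics/w3.png

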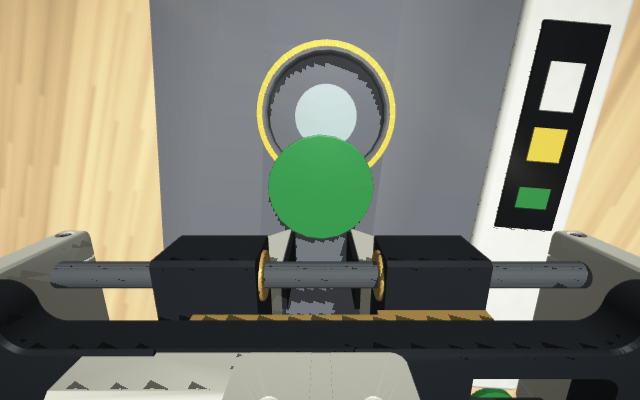

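The disc at (532,-92) is now at the ring's near edge, but the tip has risen to 48 mm. I'll back off, lower to about 43 mm, and go on.

Request:
jog_arm:
  steps:
    - [[0.01, -0.07, 0], [0, 0, 0]]
    - [[0.0, 0.0, -0.045], [0, 0, 0]]
    - [[0, 0, 0], [0, 0, 0]]

```text
time_s: 4.8
eef_pos: [545.1, -133.1, 64.7]
tool_rot: [-1.811, -2.537, -0.017]
contact_force: [0.2, -0.1, -0.6]
opening: 0.333
```

Request:
jog_arm:
  steps:
    - [[-0.02, 0.08, 0], [0, 0, 0]]
    - [[-0.02, 0.08, 0], [0, 0, 0]]
    - [[-0.02, 0.06, 0], [0, 0, 0]]

```text
time_s: 5.1
eef_pos: [537.7, -107.4, 64.0]
tool_rot: [-1.816, -2.534, -0.017]
contact_force: [0.0, -1.0, 0.9]
opening: 0.329
```

```bash
cat > w.py <<'E'
from m import *
import sys
P=viewer.camera_params('wrist');im=save('wrist',sys.argv[1])
s=bot.get_state();print(s['time_s'],s['eef_pos'],s['tool_rot'],s['contact_force'])
for k,z in [('g',48),('y',40)]:
    for c,st,pts in blobs(im,k,60)[:2]:print(k,c.round(1),st,ray('wrist',*c,z,P).round(1))
E
python3 w.py w4
```

```text
5.15 [ 537.25417847 -105.79673604   64.04856602] [-1.81367411 -2.53434397 -0.01732571] [-0.14202658  0.19919143 -0.28213454]
g [320.4 188.1] [ 267  135  108  107 9063] [525.5 -71.6  48. ]
g [532.4 235.9] [514 225  38  23 693] [647.5 -59.2  48. ]
y [328.  124.4] [ 256   80  139  121 1828] [518.7 -38.6  40. ]
y [546.7 184.4] [ 526  167   43   36 1181] [646.8 -29.9  40. ]
```

View pics/w4.png

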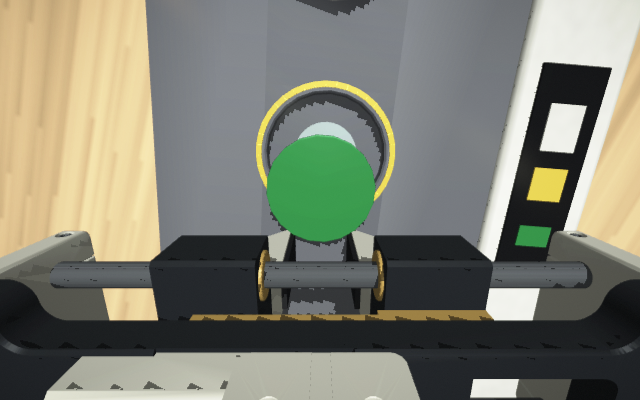

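```bash
cat > ring.py <<'E'
from m import *
import sys
from scipy.optimize import least_squares
P=viewer.camera_params('wrist')
im=cv2.imread(f'pics/{sys.argv[1]}.png')[:,:,::-1].copy()
b=[x for x in blobs(im,'y',60)][0]
w=np.array([ray('wrist',u,v,40,P)[:2] for u,v in b[2]])
r=least_squares(lambda p:np.hypot(*(w-p[:2]).T)-p[2],[524,-55,35],loss='soft_l1').x
g=blobs(im,'g',1000)[0]; w=np.array([ray('wrist',u,v,float(sys.argv[2]),P)[:2] for u,v in g[2]]);c=cv2.minEnclosingCircle(w.astype(np.float32))
e=np.array(c[0])-r[:2]; print(r.round(1),c,'err',e.round(1))
a=2*np.arctan2(*np.array(bot.get_state()['tool_rot'])[[1,0]]);x=np.array([np.cos(a),np.sin(a)]);print('along tool x',e@x,'lat (+=reader+x)',e@[x[1],-x[0]])
E
python3 ring.py w4 48
```

```text
[521.8 -52.8  37.1] ((525.3038330078125, -71.30067443847656), 29.699642181396484) err [  3.5 -18.5]
along tool x -18.598795133409425 lat (+=reader+x) -2.6806027905305836
```

Request:
jog_arm:
  steps:
    - [[-0.015, 0.06, 0], [0, 0, 0]]
    - [[-0.01, 0.06, 0], [0, 0, 0]]
    - [[0, 0.025, 0], [0, 0, 0]]

```text
time_s: 5.45
eef_pos: [533.8, -86.3, 64.2]
tool_rot: [-1.812, -2.535, -0.017]
contact_force: [0.4, 0.2, 0.7]
opening: 0.331
```

```bash
python3 w.py w5; python3 ring.py w5 44
```

```text
5.5 [533.87616407 -85.82523243  64.27640519] [-1.81160725 -2.53569401 -0.0178744 ] [ 0.34424451  0.82430552 -0.22313339]
g [318.8 189.2] [ 268  139  103  102 8177] [520.9 -51.4  48. ]
y [319.5 168. ] [ 253  123  135  112 1779] [517.8 -41.3  40. ]
y [533.8 222.1] [ 514  206   41   34 1065] [647.  -30.6  40. ]
[522.5 -53.9  37. ] ((521.7474365234375, -52.973060607910156), 29.11263656616211) err [-0.7  1. ]
along tool x 1.1605470627494148 lat (+=reader+x) -0.38668574627596636
```

View pics/w5.png

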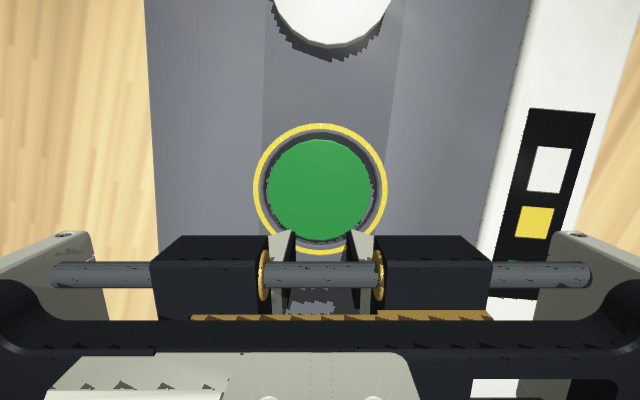

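The disc appears to have dropped in: it shows evenly inside the ring, and its apparent size matches a top at z=40. I'll back off, raise, and check for tilt.

Request:
jog_arm:
  steps:
    - [[0.03, -0.1, 0.02], [0, 0, 0]]
    - [[0.03, -0.1, 0.2], [0, 0, 0]]
    - [[0.03, -0.1, 0.3], [0, 0, 0]]
    - [[0, -0.1, 0.3], [0, 0, 0]]
    - [[0, 0, 0], [0, 0, 0]]

```text
time_s: 6.0
eef_pos: [544.7, -139.7, 165.9]
tool_rot: [-1.811, -2.534, -0.015]
contact_force: [0.2, 0.0, -0.1]
opening: 0.328
```

```bash
python3 w.py w6; python3 ring.py w6 40; python3 - <<'E'
from h import *
im=save('side','side2'); im=im[140:260,230:430]
cv2.imwrite('pics/side2c.png',cv2.resize(im,None,fx=4,fy=4,interpolation=cv2.INTER_CUBIC)[:,:,::-1])
E
```

```text
6.05 [ 543.68331895 -138.9737701   163.81067204] [-1.80951814 -2.5321114  -0.01364513] [-0.04965238 -0.29898915 -1.52804721]
g [328.2 105.5] [ 295   70   68   72 3812] [521.7 -54.3  48. ]
g [462.3 160.4] [452 153  22  16 289] [648.4 -59.6  48. ]
y [328.8 103.8] [ 285   58   89   94 1092] [521.7 -52.2  40. ]
y [469.7 125.4] [457 114  26  24 497] [645.  -29.1  40. ]
[521.1 -53.7  36.8] ((520.5021362304688, -53.825679779052734), 29.53364372253418) err [-0.6 -0.2]
along tool x 0.03217950760315967 lat (+=reader+x) -0.6033625280016437
```

View pics/w6.png

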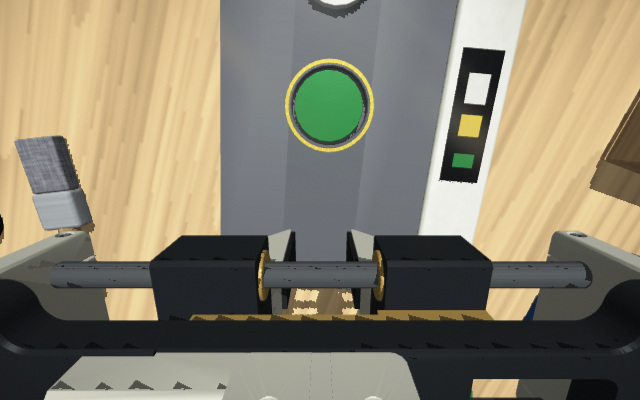

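View pics/side2c.png

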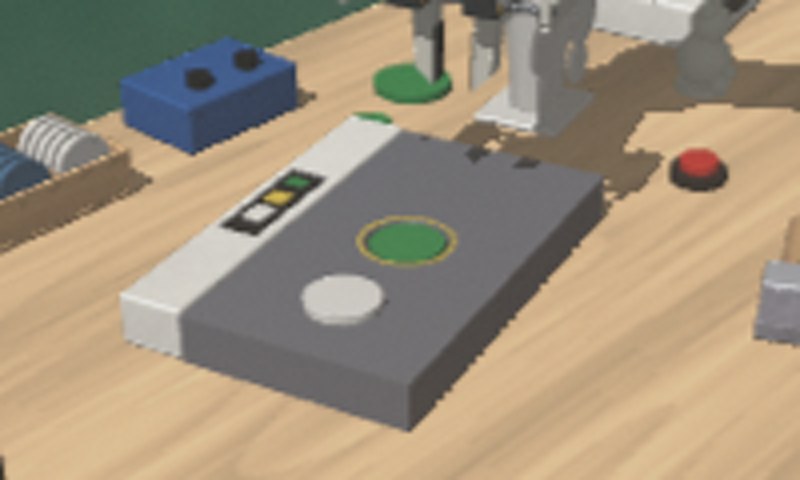

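Wrist and side views: the green disc lies flush and centred in the ring, (328,105) in the wrist view, and the white disc is untouched. Next is the button; I'll turn the gripper so its body stays clear of the vase.

```bash
python3 - <<'E'
from h import *
print(np.round(bot.get_state()['qpos'],2))
E
```

```text
[ 0.47  0.47 -0.42  1.79  0.2   0.95  0.3 ]
```

Request:
jog_arm:
  steps:
    - [[-0.07, -0.17, 0.05], [0, 0, -0.04]]
    - [[-0.07, -0.17, 0.05], [0, 0, -0.047]]
    - [[-0.07, -0.17, 0], [0, 0, -0.047]]
    - [[-0.07, -0.17, 0], [0, 0, -0.047]]
    - [[-0.07, -0.17, 0], [0, 0, -0.047]]
    - [[-0.07, -0.17, 0], [0, 0, -0.047]]
    - [[-0.07, -0.17, 0], [0, 0, -0.047]]
    - [[-0.07, -0.17, 0], [0, 0, -0.047]]
    - [[-0.07, -0.17, 0], [0, 0, -0.047]]
    - [[-0.07, -0.17, 0], [0, 0, -0.047]]
    - [[-0.06, -0.13, 0], [0, 0, -0.04]]
  hand: 0

```text
time_s: 7.2
eef_pos: [440.3, -359.2, 158.9]
tool_rot: [-3.071, -0.454, -0.037]
contact_force: [-0.0, 0.3, -0.0]
opening: 0.003
```

```bash
python3 - <<'E'
from m import *
P=viewer.camera_params('wrist');im=save('wrist','w7')
s=bot.get_state();print(s['time_s'],s['eef_pos'],s['tool_rot'],s['contact_force'])
for c,st,pts in blobs(im,'r',60):print(c.round(1),st,ray('wrist',*c,22,P).round(1))
E
```

```text
7.25 [ 438.35694254 -362.02211782  158.71248005] [-3.07479508 -0.43743535 -0.03471454] [-1.55529653 -3.0824561  -0.26229663]
[331.1 188.9] [314 171  36  36 998] [ 453.6 -360.3   22. ]
```

View pics/w7.png

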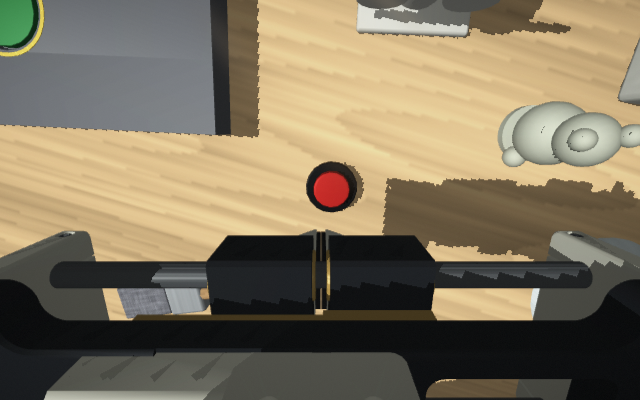

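The target button is at (331,189) px, about (453.5,-360), which matches the top view. Descending.

Request:
jog_arm:
  steps:
    - [[0.13, 0.01, -0.15], [-0.01, -0.002, 0]]
    - [[0.02, 0, -0.25], [0, 0, 0]]
    - [[0, 0, -0.25], [0, 0, 0]]
    - [[0, 0, -0.1], [0, 0, 0]]
    - [[0, 0, 0], [0, 0, 0]]

```text
time_s: 7.75
eef_pos: [454.0, -359.7, 61.4]
tool_rot: [-3.103, -0.449, -0.028]
contact_force: [-0.1, 0.1, 0.6]
opening: 0.003
```

Request:
jog_arm:
  steps:
    - [[0, 0, -0.08], [0, 0, 0]]
    - [[0, 0, -0.04], [0, 0, 0]]
    - [[0, 0, 0], [0, 0, 0]]

```text
time_s: 8.05
eef_pos: [454.7, -360.0, 47.3]
tool_rot: [-3.104, -0.451, -0.03]
contact_force: [0.2, -0.7, -0.5]
opening: 0.007
```

Request:
jog_arm:
  steps:
    - [[0, 0, -0.04], [0, 0, 0]]
    - [[0, 0, -0.02], [0, 0, 0]]
    - [[0, 0, -0.02], [0, 0, 0]]

```text
time_s: 8.35
eef_pos: [455.4, -360.6, 39.2]
tool_rot: [-3.105, -0.451, -0.033]
contact_force: [-1.6, 1.2, 3.8]
opening: 0.01
```

Request:
jog_arm:
  steps:
    - [[-0.005, 0, -0.01], [0, 0, 0]]
    - [[0, 0, -0.01], [0, 0, 0]]

```text
time_s: 8.55
eef_pos: [455.4, -360.6, 38.0]
tool_rot: [-3.106, -0.451, -0.035]
contact_force: [-6.2, 4.3, 22.2]
opening: 0.007
```

It bottomed out: 22 N at the 6 mm travel. Holding briefly, then releasing and retreating straight up.

Request:
jog_arm:
  steps:
    - [[0, 0, -0.002], [0, 0, 0]]
    - [[0, 0, 0.05], [0, 0, 0]]
    - [[0, 0, 0.2], [0, 0, 0]]
    - [[0, 0, 0.3], [0, 0, 0]]
    - [[0, 0, 0.3], [0, 0, 0]]
    - [[0, 0, 0.2], [0, 0, 0]]
    - [[0, 0, 0], [0, 0, 0]]

```text
time_s: 9.25
eef_pos: [454.8, -360.8, 169.9]
tool_rot: [-3.107, -0.451, -0.036]
contact_force: [0.0, 0.1, -0.3]
opening: 0.007
```

```bash
python3 - <<'E'
from m import *
P=viewer.camera_params('wrist');im=save('wrist','w8');
s=bot.get_state();print(s['time_s'],s['eef_pos'],s['contact_force'])
for c,st,pts in blobs(im,'r',60):print(c.round(1),st,ray('wrist',*c,22,P).round(1))
t=save('top','top8');sd=save('side','side8')
o=cv2.imread('pics/top0.png')[:,:,::-1]
cv2.imwrite('pics/side8c.png',cv2.resize(sd[120:270,130:480],None,fx=2.2,fy=2.2)[:,:,::-1])
E
```

```text
9.3 [ 454.24323136 -360.37019385  168.37331286] [ 0.91230894 -0.01438405  0.73771773]
[320.4 198.3] [304 181  34  35 922] [ 454.1 -360.2   22. ]
```

View pics/top8.png

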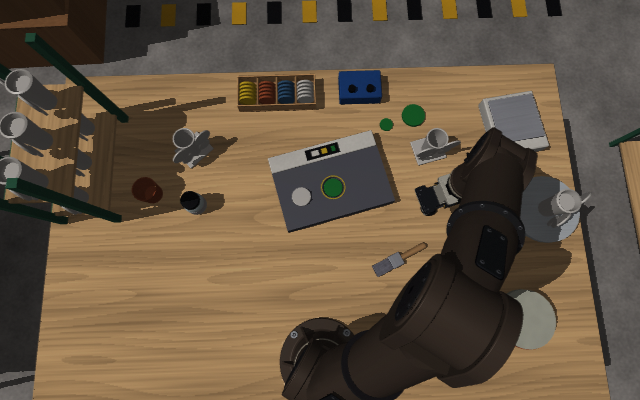

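View pics/side8c.png

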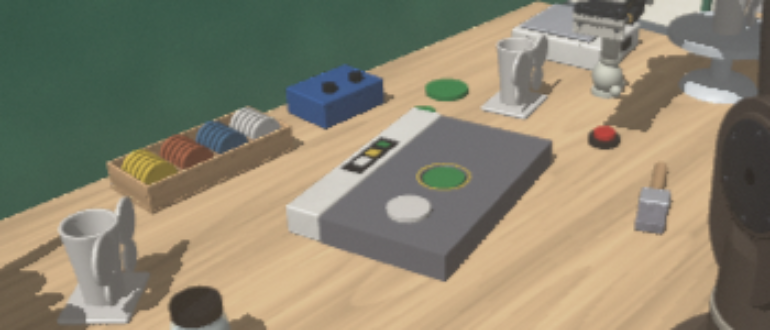

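View pics/w8.png

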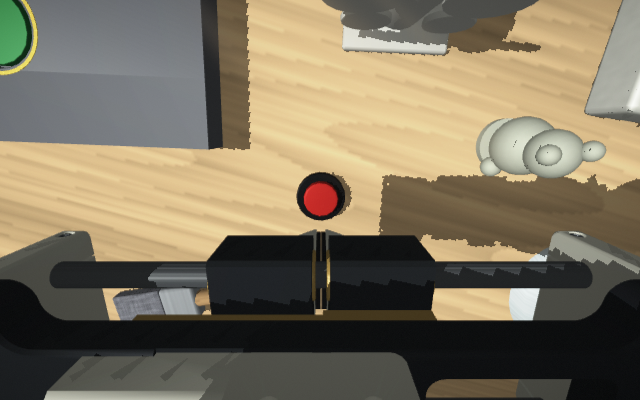

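```bash
python3 - <<'E'
import cv2,numpy as np
cv2.imwrite('pics/cmp.png',np.hstack([cv2.resize(cv2.imread(f'pics/{n}.png')[160:250,500:600],None,fx=2.6,fy=2.6) for n in ['top0','top1','top8']]))
E
```

```text
(no output)
```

View pics/cmp.png

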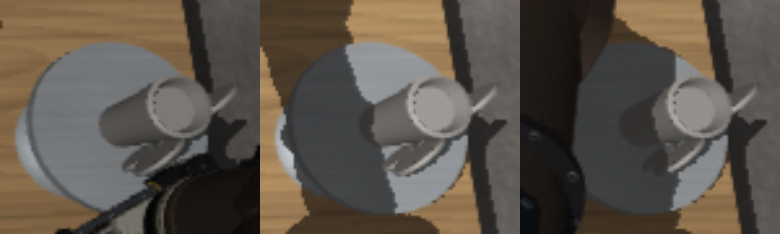

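The vase on the stand has not moved; the apparent shift was only shadow and occlusion. Everything is in place, so I'm handing in.

```bash
python3 -c "
from cell import bot
print(bot.hand_in())"
```

```text
the job is handed in; nothing more can be done
None
```

The green disc is seated in the cell, and the red button was then pressed fully down and let go. The job was handed in at about 9.4 s.

- **Disc:** I pushed the middle-sized green disc across the deck with two fingertips until it dropped in. The wrist and side views showed it flush and within about 0.6 mm of the ring's centre, and a top view after the press still showed it there.
- **Button:** I pressed the right-hand one of the two. It bottomed out at the expected 6 mm of travel, with 22 N on the wrist. The tool is now clear at a height of about 168 mm. I judged the release by eye: the button looks up in the last pictures, but I had no direct travel reading.
- **Everything else:** in before-and-after views, the white disc, vases, bear, jar, cup, brush and look-alikes looked unmoved.
- **One slip:** while lowering the fingers beside the disc, the tips touched the deck and the wrist read about 42 N. I lifted off at once. That was fingertip contact, not the arm or gripper body, and well under the 120 N wrist limit.

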